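# Find the gearbox's soft foot and press its shim flat

### The arm

A 7-joint arm with a two-finger parallel gripper is mounted at the origin on the work surface. World frame = base frame: x ahead of the robot, y to its left, z up, the work surface at z = 0. Lengths are in m, angles in rad, forces in N, time in s.
With the tool pointing down it reaches from about 0.4 to 0.875 m from the base axis. Payload 19.3 kg.
Tool frame: the origin (TCP) lies between the finger pads; the fingertips stand 22 mm ahead of it and the grasp point (between the pads) lies 3 mm ahead of it; z points along the fingers, y is the direction in which the jaws open and shut (so a half turn about z gives the same grasp; the last joint's range is limited). The gripper opens to 85 mm and grips with 20 to 120 N. Pads are 22 mm wide; open, the fingers measure 114 mm over their backs; the gripper's body (76 mm by 85 mm) begins 54 mm behind the grasp point. The pads swing forward as they close: fully open they stand 13 mm farther back than shut.
Start: joints at [1.076, 0.521, -0.036, 1.599, 0.021, 1.021, -0.113], TCP at [0.258, -0.569, 0.253] pointing down, gripper open.
Joint ranges: [-2.91, 2.91], [-0.3, 2.13], [-1.5, 1.42], [0.17, 2.43], [-1.26, 4.41], [0.16, 1.93], [-2.52, 2.52]. Speed limits (rad/s): [1.89, 1.89, 2.39, 2.39, 3.01, 3.01, 3.01].

### API

Orientations are given as a unit quaternion [w, x, y, z].
In Python, from plant import arm gives the robot as it stands.
- The arm moves only by the tool move_arm, never from a script. Its arguments are lists of equal length, an entry for each row: "xyz": the shift along the tool's x, y, z in mm, a list of three; "rotation": the turn, a rotation vector about the tool's x, y, z in degrees, a list of three; "gripper": the opening, from -1 (shut) to 1 (fully open). A call has exactly 10 rows; each row shifts and turns the pose as measured when the row begins, along the tool's axes as they then stand; what a row does not reach is not made up. A row lasts 1/8 s, in which the tool goes at most 62.5 mm and 10.7 degrees, less where a joint would pass 70% of its speed; a pose out of reach is approached as far as the arm can. A call with a gripper value outside its range is refused whole. The fingers move at their own pace and stop on an object; the grip force is fixed at half the most. Time passes only in rows, so rows that do not move let the fingers close, or fill a call up. It gives the time, the measured TCP pose, the force and the opening at its end, in the units of the state.
- arm.read_state(): the state, without advancing time (a new reading comes with each control period).
- arm.capture(name): name is "side" or "top"; returns a dict with "img" (420x560x3 uint8, blue, green, red), "fov_y" (degrees; the focal length in pixels is half the picture's height over the tangent of half this angle, whatever the lens; pixels are square), "cx", "cy" (the principal point, pixels), "R" (3x3) and "t" (3): a world point X has camera coordinates R X + t. Camera axes: x right, y down, z forward; pixel columns grow to the right and rows downward; lengths in m; the calibration is good to about 2 mm. A picture is of the moment at which its call begins. There is no depth.
- arm.job_done(): hands the job in, once; it reports no verdict.
Trained networks look in a picture, given as the dict that the camera call returned (one of the last four; its "shot" number tells which), for a name from the list of things; names that differ only in an ending like _2 or _b are one class to them, and where a whole thing is asked for, a point or a joint stands for the part that bears it (a point fixed in the world has none). Each returns a list of dicts, best first, with "p" (0 to 1); they miss things now and then, are a little off and sometimes report something else, mostly with a low value. They report only what shows in the picture. A call takes as long as a camera call.
- arm.look_for(thing, picture): "location" ([row, column] in pixels, amid what is visible of it).
The state is a dict: "t": time; "joints": joint angles; "qd": joint speeds; "tau": joint torques, N m; "eef_pos": TCP position; "eef_rot": TCP orientation; "ft_force": force on the tool from outside, world axes, zero at the start; "wrist_torque": the same for the moment, N m; "finger_gap": opening from 0.0 (shut) to 1.0 (fully open).
Only numpy, scipy, OpenCV 4.12 (cv2) and the standard library are available. Lean on these libraries where they do the work, as an engineer would, in place of code of your own. Each camera call takes 0.05 s, during which the arm holds its last target.

### The job

One of the four feet of the gearbox rocks. Find it by pressing down on the feet with the fingertips, then press the standing leaf of that foot's shim down flat, so that it carries the foot. Leave the other three leaves standing, do not lift or shift the gearbox, leave the parts and tools lying about alone, and finish clear of everything.

Things in the scene. Friction and masses are not known exactly. Their poses are not given: they have to be found in the camera images.
- bedplate: grey flat steel bedplate, 300 x 250 x 10 mm, fixed on the table; origin under the middle of the gearbox, on the underside; z up, x points away from the robot (within 0.35 rad), y to its left. Four equal folding shims are fixed on it, one under each gearbox foot: a steel frame with a support pad right under the foot point, and a hinged bare aluminium leaf reaching out from under the foot towards -x
- gearbox: dark cast gearbox, 3.5 kg, unbolted on the shims; origin mid-way between the feet, at their underside, axes as the bedplate's. Round housing 74 mm across, 150 mm long in x, top 115 mm above the table, |y| under 37 mm; four lugs (feet) at the corners. One foot rocks: pressed, it gives 3.5 mm (3 to 5 N to start, 5 to 7 N to bottom) and springs back; the others do not give. Which one varies, unseen
- foot_nl (a point): place to press on the near left foot of the gearbox: on top of the lug, 48 mm above the table; the lug is 12 mm thick and reaches from here 14 mm to +x, 26 mm to -x, 18 mm outwards and 34 mm inwards in y
- foot_nr (a point): place to press on the near right foot of the gearbox: on top of the lug, 48 mm above the table; the lug is 12 mm thick and reaches from here 14 mm to +x, 26 mm to -x, 18 mm outwards and 34 mm inwards in y
- foot_fl (a point): place to press on the far left foot of the gearbox: on top of the lug, 48 mm above the table; the lug is 12 mm thick and reaches from here 14 mm to +x, 26 mm to -x, 18 mm outwards and 34 mm inwards in y
- foot_fr (a point): place to press on the far right foot of the gearbox: on top of the lug, 48 mm above the table; the lug is 12 mm thick and reaches from here 14 mm to +x, 26 mm to -x, 18 mm outwards and 34 mm inwards in y
- shim_nl (a point): place to press on the leaf (60 x 26 x 3 mm) of the near left foot's shim: fixed point 17.5 mm above the table, top of the leaf once flat, 32 mm from its hinge axis (along y, 16 mm above the table, 8 mm inside the foot's -x edge). The leaf starts standing at 31 to 35 deg, tip 46 to 51 mm above the table; pressed straight down here it is met 19 to 30 mm higher
- shim_nr (a point): place to press on the leaf (60 x 26 x 3 mm) of the near right foot's shim: fixed point 17.5 mm above the table, top of the leaf once flat, 32 mm from its hinge axis (along y, 16 mm above the table, 8 mm inside the foot's -x edge). The leaf starts standing at 31 to 35 deg, tip 46 to 51 mm above the table; pressed straight down here it is met 19 to 30 mm higher
- shim_fl (a point): place to press on the leaf (60 x 26 x 3 mm) of the far left foot's shim: fixed point 17.5 mm above the table, top of the leaf once flat, 32 mm from its hinge axis (along y, 16 mm above the table, 8 mm inside the foot's -x edge). The leaf starts standing at 31 to 35 deg, tip 46 to 51 mm above the table; pressed straight down here it is met 19 to 30 mm higher
- shim_fr (a point): place to press on the leaf (60 x 26 x 3 mm) of the far right foot's shim: fixed point 17.5 mm above the table, top of the leaf once flat, 32 mm from its hinge axis (along y, 16 mm above the table, 8 mm inside the foot's -x edge). The leaf starts standing at 31 to 35 deg, tip 46 to 51 mm above the table; pressed straight down here it is met 19 to 30 mm higher
- rock (a joint): how far the rocking foot is pushed down: 0 up at rest, 0.0035 m bottomed out (does not say which foot it is)
- leaf_rocking (a joint): angle of the leaf of the shim under the rocking foot: 0 to 0.06 at the start (standing), 0.6 rad lying flat, where a stop ends it and its heel carries the foot. Does not say which place it is. Stiff: takes about 3 to 4 N at the press point, and stays where it is left
- leaf_sound1 (a joint): angle of the leaf of the shim under one of the three sound feet: 0 to 0.06 at the start (standing), 0.6 rad flat
- leaf_sound2 (a joint): angle of the leaf of the shim under one of the three sound feet: 0 to 0.06 at the start (standing), 0.6 rad flat
- leaf_sound3 (a joint): angle of the leaf of the shim under one of the three sound feet: 0 to 0.06 at the start (standing), 0.6 rad flat
- bolt: steel hex bolt standing on its head on the bedplate's far end, 18 mm head, 40 mm tall; origin under the head; not part of the job
- bearing: steel bearing ring lying on the bedplate's far end, 42 mm across, 13 mm high; origin at its underside; not part of the job
- socket: steel socket standing at the bedplate's near end between the leaves, 26 mm across, 30 mm tall; origin at its underside; not part of the job
- spray: spray can, 54 mm across, 170 mm tall, left of the bedplate; origin at its underside; not part of the job
- spanner: steel spanner 180 mm long, lying left of the bedplate; origin at its middle, handle to its -x; not part of the job
- long_spanner: steel spanner 220 mm long, lying right of the bedplate; origin at its middle, handle to its -x; not part of the job
- mallet: hammer lying right of the bedplate; origin at its middle, handle to its -x; not part of the job

How it is judged:
By the outcome, as a careful person would: the job done as asked, in the order asked, and still so for the second after the job is handed in, with the robot touching nothing.
It also fails if it takes over 67 s, if anything falls off the work surface, if the arm or the gripper's body presses on something with over 40 N, if the wrist force passes 120 N, or if a joint passes its speed limit or range.

## Working session

There is one attempt and no reset: what is moved stays moved. The work goes in short steps, Python scripts to look and compute and a tool call to move; the robot and the scene stay as the last step left them, time stands still between calls to the robot, and variables do not carry over. Pictures are saved under pics/ and viewed, and the job is handed in when it is done.

Besides the shell and the picture viewer there is one more tool, called after ">>>" by a JSON object that holds its "fn" and its "kwargs". move_arm: Moves the arm, as the interface text tells. Its arguments: {"type":"object","properties":{"xyz":{"type":"array"},"rotation":{"type":"array"},"gripper":{"type":"array"}},"required":["xyz","rotation","gripper"]}

```bash
mkdir -p pics; ls
cat > h.py <<'E'
import numpy as np, cv2
from plant import arm
def K(c):
    f=c["img"].shape[0]/2/np.tan(np.radians(c["fov_y"])/2); return f
def ray(c,px):
    f=K(c); R=np.array(c["R"]);t=np.array(c["t"])
    d=np.array([(px[1]-c["cx"])/f,(px[0]-c["cy"])/f,1.]); return -R.T@t, R.T@d
def atz(c,px,z):
    o,d=ray(c,px); return o+d*(z-o[2])/d[2]
def proj(c,X):
    f=K(c); p=np.array(c["R"])@np.array(X)+np.array(c["t"]); return np.array([c["cy"]+f*p[1]/p[2],c["cx"]+f*p[0]/p[2]])
E
python3 - <<'E'
from h import *
s=arm.read_state(); print({k:np.round(v,3) for k,v in s.items()})
for n in("top","side"):
    c=arm.capture(n); cv2.imwrite(f"pics/{n}0.png",c["img"]); print(n,c["fov_y"],c["cx"],c["cy"],np.round(c["R"],3).tolist(),np.round(c["t"],3),[k for k in c])
    for th in["bedplate","gearbox","foot_nl","foot_nr","foot_fl","foot_fr","shim_nl","shim_nr","shim_fl","shim_fr","socket","bolt","bearing","spray"]:
        print(th,[(np.round(d["location"],1).tolist(),round(d["p"],2)) for d in arm.look_for(th,c)[:3]])
print(arm.read_state()["t"])
E
```

```text
pics
{'t': np.float64(0.0), 'joints': array([ 1.076,  0.522, -0.036,  1.6  ,  0.021,  1.021, -0.113]), 'qd': array([-0.001, -0.001, -0.   , -0.001, -0.001, -0.001, -0.001]), 'tau': array([ 1.0000e-03, -9.2711e+01,  1.9800e+00, -3.6993e+01,  1.8000e-02,
        8.0000e-03, -0.0000e+00]), 'eef_pos': array([ 0.257, -0.569,  0.253]), 'eef_rot': array([-0.001,  0.978,  0.211, -0.   ]), 'ft_force': array([0.453, 0.578, 0.55 ]), 'wrist_torque': array([ 0.002, -0.005, -0.004]), 'finger_gap': np.float64(1.0)}
top 50.80523051661279 289.45012541160884 213.89094888900644 [[-0.01, -1.0, 0.006], [-0.99, 0.009, -0.138], [0.138, -0.008, -0.99]] [-0.004  0.551  1.077] ['img', 'fov_y', 'cx', 'cy', 'R', 't', 'shot']
bedplate [([201.3, 255.4], 0.88), ([183.2, 315.9], 0.25)]
gearbox [([193.5, 279.9], 0.68)]
foot_nl [([195.8, 278.8], 0.67)]
foot_nr [([196.8, 278.1], 0.74)]
foot_fl [([193.7, 280.1], 0.87), ([184.2, 315.9], 0.71), ([285.4, 131.2], 0.17)]
foot_fr [([196.1, 281.6], 0.61)]
shim_nl [([197.3, 259.6], 0.69)]
shim_nr [([202.7, 256.8], 0.93), ([172.1, 431.3], 0.26)]
shim_fl [([292.6, 442.6], 0.69),
[... 317 characters left out ...]
, [-0.28, 0.443, -0.852], [0.48, -0.704, -0.524]] [0.429 0.198 1.022] ['img', 'fov_y', 'cx', 'cy', 'R', 't', 'shot']
bedplate [([217.5, 253.1], 0.73)]
gearbox [([201.1, 258.9], 0.85)]
foot_nl [([202.4, 255.6], 0.86)]
foot_nr [([200.8, 260.1], 0.97), ([257.7, 142.1], 0.63)]
foot_fl [([199.6, 258.2], 0.85), ([220.6, 239.2], 0.18)]
foot_fr [([204.2, 258.2], 0.65)]
shim_nl [([222.7, 255.2], 0.72), ([204.0, 258.9], 0.31)]
shim_nr [([219.7, 255.6], 0.97)]
shim_fl [([222.2, 259.7], 0.79), ([205.0, 217.3], 0.58)]
shim_fr [([198.8, 258.6], 0.74), ([223.0, 255.6], 0.64)]
socket [([213.7, 294.7], 0.42), ([321.6, 239.5], 0.38)]
bolt []
bearing []
spray [([254.2, 142.2], 0.6), ([317.7, 239.2], 0.27)]
1.5
```

View pics/top0.png

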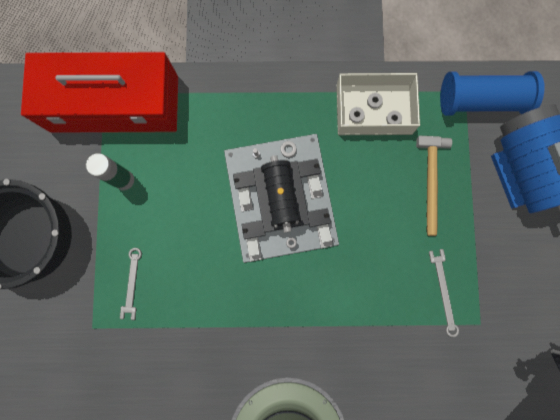

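View pics/side0.png

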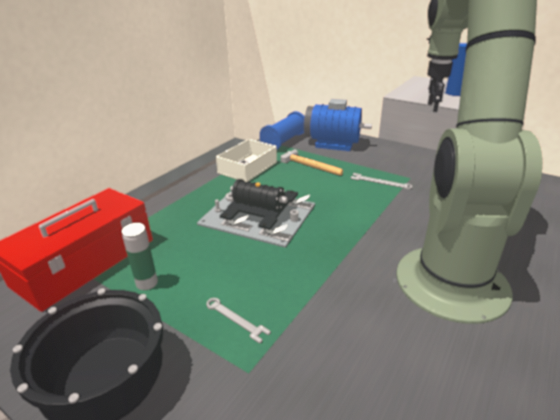

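Run:
```python
import cv2
a=cv2.imread('pics/top0.png')[110:280,190:380]; cv2.imwrite('pics/topz.png',cv2.resize(a,(760,680)[:2],interpolation=2)[:600])
a=cv2.imread('pics/top0.png')[120:270,190:380]; cv2.imwrite('pics/topz.png',cv2.resize(a,(760,600),interpolation=2))
a=cv2.imread('pics/side0.png')[130:290,160:370]; cv2.imwrite('pics/sidez.png',cv2.resize(a,(788,600),interpolation=2))
```

```text
(no output)
```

View pics/topz.png

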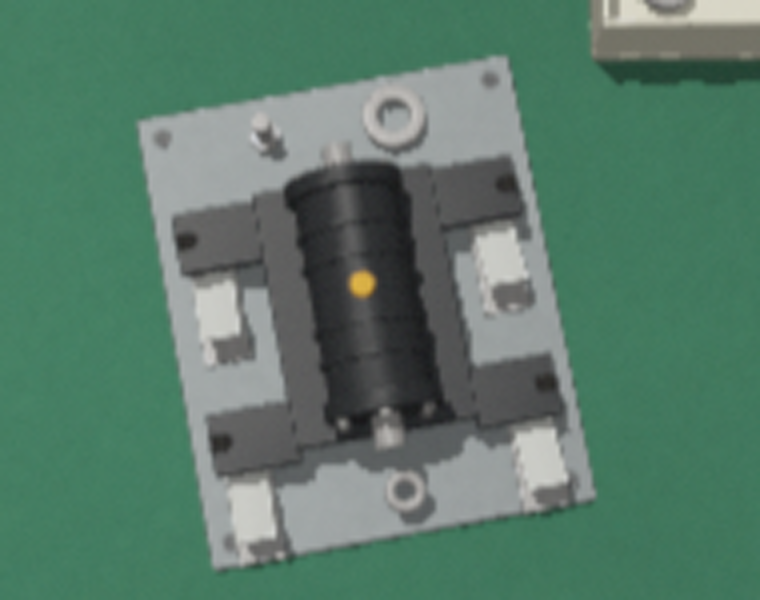

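View pics/sidez.png

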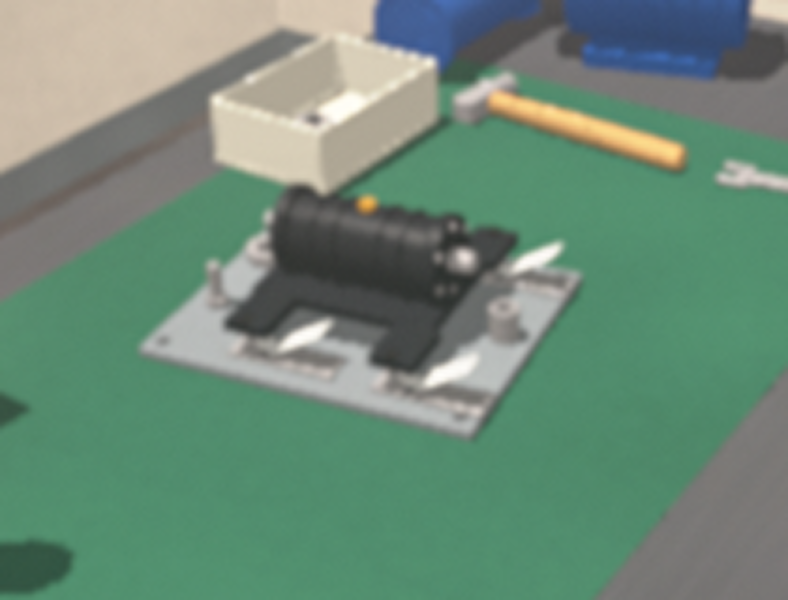

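Run:
```python
from h import *
from scipy.optimize import least_squares
c=arm.capture("top")
def z2p(x,y): return [(y+.5)/4-.5+120,(x+.5)/4-.5+190]
obs={('f','l'):[(172,215),(185,276)],('f','r'):[(510,156),(523,216)],('n','l'):[(206,412),(220,475)],('n','r'):[(550,354),(565,413)]}
def foot(p,k): return np.array([(p[3] if k[0]=='f' else -p[3]),(p[4] if k[1]=='l' else -p[4])])
def W(p,v,z):
    C,S=np.cos(p[2]),np.sin(p[2]); return np.array([p[0]+C*v[0]-S*v[1],p[1]+S*v[0]+C*v[1],z])
def res(p):
    r=[]
    for k,(a,b) in obs.items():
        f=foot(p,k); o=18e-3*(1 if k[1]=='l' else -1)
        for dx,q in((.014,a),(-.026,b)):
            r+=list(proj(c,W(p,f+[dx,o],.048))-z2p(*q))
    return np.array(r)
s=least_squares(res,[.6,0,0.1,.06,.08]); p=s.x; print(p, np.round(s.fun,2))
im=cv2.imread('pics/topz.png')
def dot(X,col):
    q=proj(c,X); x=(q[1]-190+.5)*4-.5;y=(q[0]-120+.5)*4-.5; cv2.circle(im,(int(x),int(y)),4,col,-1)
for k in obs:
    f=foot(p,k); print(k,"foot",np.round(W(p,f,.048),4)); dot(W(p,f,.048),(0,0,255))
    sh=f+[-.026+.008-.032,0]; print("  shim",np.round(W(p,sh,.0175),4)); dot(W(p,sh,.0175),(255,0,0)); dot(W(p,sh,.042),(0,255,0))
for x,y in[(138,120),(507,57),(595,497),(214,571)]:
    X=atz(c,z2p(x,y),.01); d=X[:2]-p[:2]; C,S=np.cos(p[2]),np.sin(p[2]); print("plate corner local",np.round([C*d[0]+S*d[1],-S*d[0]+C*d[1]],4))
for n,x,y,z in[("socket",405,488,.03),("bolt",260,120,.04)]: print(n,np.round(atz(c,z2p(x,y),z),4))
cv2.imwrite('pics/topf.png',im)
# tool
st=arm.read_state(); print(st["t"])
# side check
c=arm.capture("side"); im=cv2.resize(cv2.imread('pics/side0.png')[130:290,160:370],(788,600),interpolation=2)
for k in obs:
    f=foot(p,k)
    for X,col in((W(p,f,.048),(0,0,255)),(W(p,f+[-.05,0],.0175),(255,0,0)),(W(p,f+[-.05,0],.042),(0,255,0))):
        q=proj(c,X); cv2.circle(im,(int((q[1]-160)*3.75),int((q[0]-130)*3.75)),4,col,-1)
cv2.imwrite('pics/sidef.png',im)
```

```text
[0.59601635 0.01158599 0.17094443 0.06411159 0.09077143] [ 0.01  0.46  0.05 -0.2  -0.17  0.39 -0.04  0.11  0.3   0.35  0.32 -0.48
 -0.66  0.03  0.18 -0.64]
('f', 'l') foot [0.6438 0.1119 0.048 ]
  shim [0.5945 0.1034 0.0175]
('f', 'r') foot [ 0.6746 -0.067   0.048 ]
  shim [ 0.6254 -0.0755  0.0175]
('n', 'l') foot [0.5174 0.0901 0.048 ]
  shim [0.4681 0.0816 0.0175]
('n', 'r') foot [ 0.5483 -0.0888  0.048 ]
  shim [ 0.499  -0.0973  0.0175]
plate corner local [0.1551 0.1246]
plate corner local [ 0.1541 -0.123 ]
plate corner local [-0.1429 -0.1235]
plate corner local [-0.1455  0.1244]
socket [ 0.4817 -0.0125  0.03  ]
bolt [0.7183 0.0782 0.04  ]
1.55
```

View pics/topf.png

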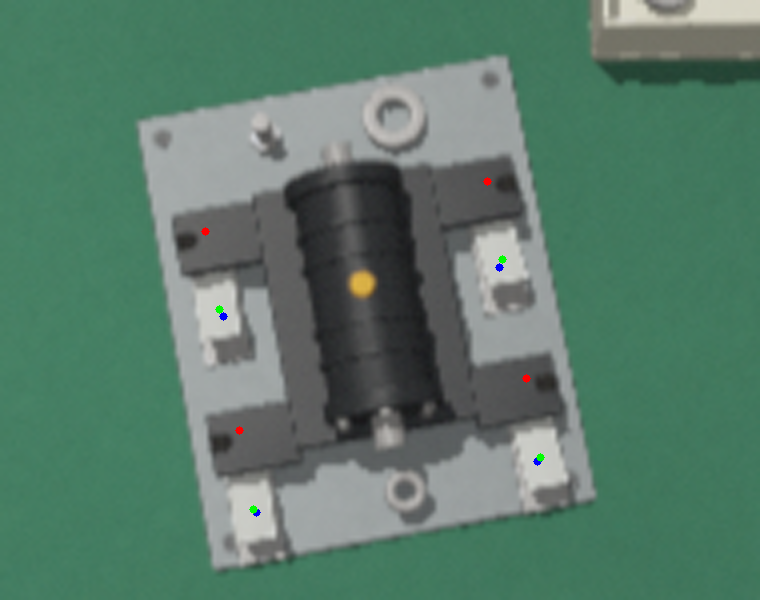

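View pics/sidef.png

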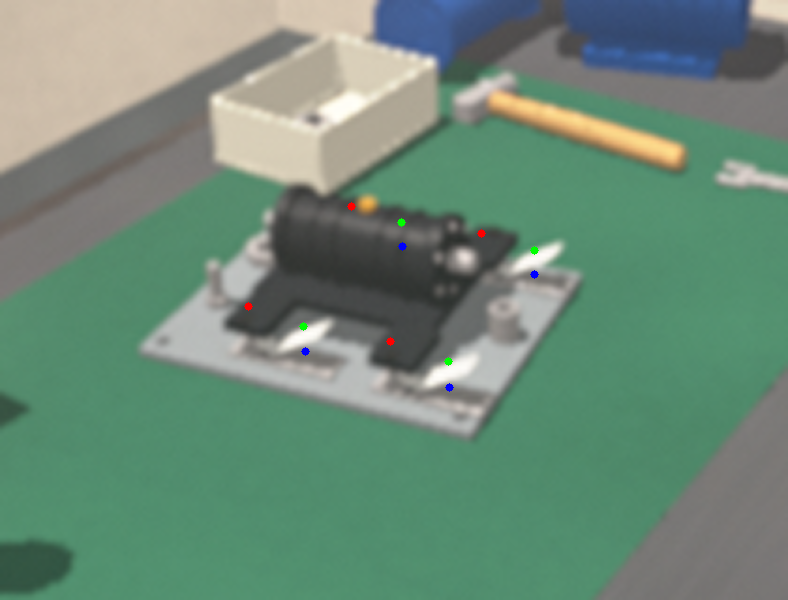

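```bash
cat >> h.py <<'E'
from scipy.spatial.transform import Rotation as Ro
YAW=0.17094
FEET=dict(nl=(.5174,.0901),nr=(.5483,-.0888),fl=(.6438,.1119),fr=(.6746,-.067))
SHIM=dict(nl=(.4681,.0816),nr=(.4990,-.0973),fl=(.5945,.1034),fr=(.6254,-.0755))
ty=np.array([np.cos(YAW),np.sin(YAW),0]);tz=np.array([0,0,-1.]);tx=np.cross(ty,tz)
RT=np.stack([tx,ty,tz],1)
def plan(X,n=10):
    s=arm.read_state(); q=s["eef_rot"]; R=Ro.from_quat([q[1],q[2],q[3],q[0]])
    rv=(R.inv()*Ro.from_matrix(RT)).as_rotvec(); d=(np.array(X)-s["eef_pos"])
    print("t",round(s["t"],2),"pos",np.round(s["eef_pos"],4),"F",np.round(s["ft_force"],2),"gap",round(float(s["finger_gap"]),2),"rotdeg",np.round(np.degrees(rv),2),"world d mm",np.round(d*1000,1), "tool d", np.round(R.inv().apply(d)*1000,1))
    for i in range(n):
        print(np.round(R.inv().apply(d/n)*1000,1).tolist(),np.round(np.degrees(rv)/n,1).tolist()); R=R*Ro.from_rotvec(rv/n)
E
python3 -c "
from h import *
plan((.5483,-.0888,.2))"
```

```text
t 1.6 pos [ 0.2576 -0.5695  0.2533] F [-0.3  -0.17  0.03] gap 1.0 rotdeg [  0.     0.   -75.46] world d mm [290.7 480.7 -53.3] tool d [ 463.  -318.2   53.3]
[46.3, -31.8, 5.3] [0.0, 0.0, -7.5]
[50.1, -25.5, 5.3] [0.0, 0.0, -7.5]
[53.0, -18.7, 5.3] [0.0, 0.0, -7.5]
[55.0, -11.5, 5.3] [0.0, 0.0, -7.5]
[56.0, -4.2, 5.3] [0.0, 0.0, -7.5]
[56.1, 3.2, 5.3] [0.0, 0.0, -7.5]
[55.2, 10.5, 5.3] [0.0, 0.0, -7.5]
[53.3, 17.7, 5.3] [0.0, 0.0, -7.5]
[50.5, 24.5, 5.3] [0.0, 0.0, -7.5]
[46.9, 30.9, 5.3] [0.0, 0.0, -7.5]
```

>>> {"fn": "move_arm", "kwargs": {"xyz": [[46, -32, 5], [50, -25, 5], [53, -19, 5], [55, -11, 5], [56, -4, 5], [56, 3, 5], [55, 10, 5], [53, 18, 5], [50, 25, 5], [47, 31, 5]], "rotation": [[0, 0, -7.5], [0, 0, -7.5], [0, 0, -7.5], [0, 0, -7.5], [0, 0, -7.5], [0, 0, -7.5], [0, 0, -7.5], [0, 0, -7.5], [0, 0, -7.5], [0, 0, -7.5]], "gripper": [-1, -1, -1, -1, -1, -1, -1, -1, -1, -1]}}

```text
t: 2.85
eef_pos: [0.5496, -0.0764, 0.2024]
eef_rot: [0.003, 0.634, 0.773, -0.001]
ft_force: [0.4, -1.1, 0.1]
finger_gap: -0.003
```

```bash
python3 -c "
from h import *
plan((.5483,-.0888,.085),1); print(np.round(arm.read_state()['joints'],2))"
```

```text
t 2.85 pos [ 0.5496 -0.0764  0.2024] F [ 0.36 -1.06  0.13] gap -0.0 rotdeg [0.15 0.3  1.48] world d mm [  -1.3  -12.4 -117.4] tool d [-11.3  -4.  117.5]
[-11.3, -4.0, 117.5] [0.1, 0.3, 1.5]
[ 0.37  0.5  -0.46  1.82  0.29  0.88 -0.04]
```

>>> {"fn": "move_arm", "kwargs": {"xyz": [[-5, -2, 0], [-6, -2, 10], [0, 0, 25], [0, 0, 25], [0, 0, 25], [0, 0, 20], [0, 0, 10], [0, 0, 3], [0, 0, 0], [0, 0, 0]], "rotation": [[0, 0, 1.5], [0, 0, 0], [0, 0, 0], [0, 0, 0], [0, 0, 0], [0, 0, 0], [0, 0, 0], [0, 0, 0], [0, 0, 0], [0, 0, 0]], "gripper": [-1, -1, -1, -1, -1, -1, -1, -1, -1, -1]}}

```text
t: 4.1
eef_pos: [0.547, -0.0931, 0.0793]
eef_rot: [0.003, 0.646, 0.764, -0.001]
ft_force: [-0.5, 0.0, -0.2]
finger_gap: -0.007
```

```bash
python3 -c "
from h import *
plan((.5483,-.0888,.072),1)
c=arm.capture('side');cv2.imwrite('pics/s1.png',cv2.resize(c['img'][100:290,160:400],(758,600),interpolation=2))
c=arm.capture('top');cv2.imwrite('pics/t1.png',cv2.resize(c['img'][120:270,190:380],(760,600),interpolation=2))"
```

```text
t 4.1 pos [ 0.547  -0.0931  0.0793] F [-0.51  0.02 -0.24] gap -0.01 rotdeg [ 0.17  0.37 -0.2 ] world d mm [ 1.3  4.3 -7.3] tool d [4.1 2.  7.3]
[4.1, 2.0, 7.3] [0.2, 0.4, -0.2]
```

View pics/s1.png

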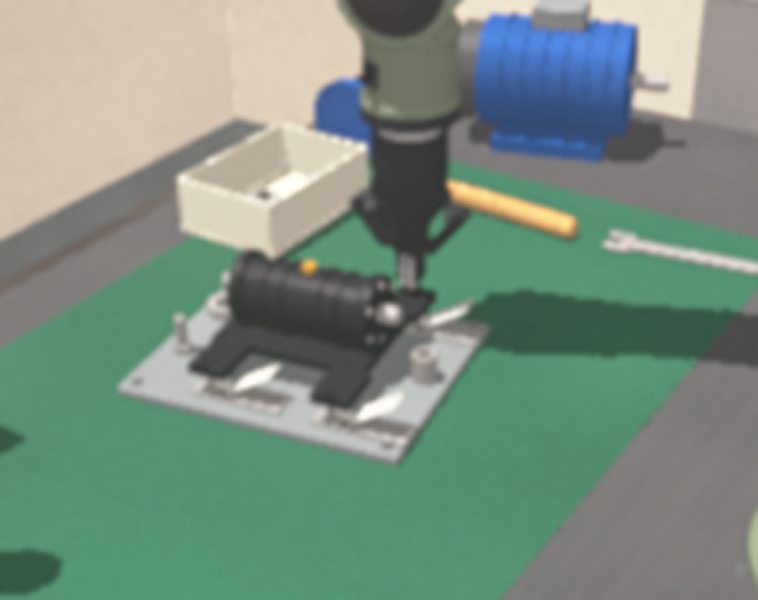

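View pics/t1.png

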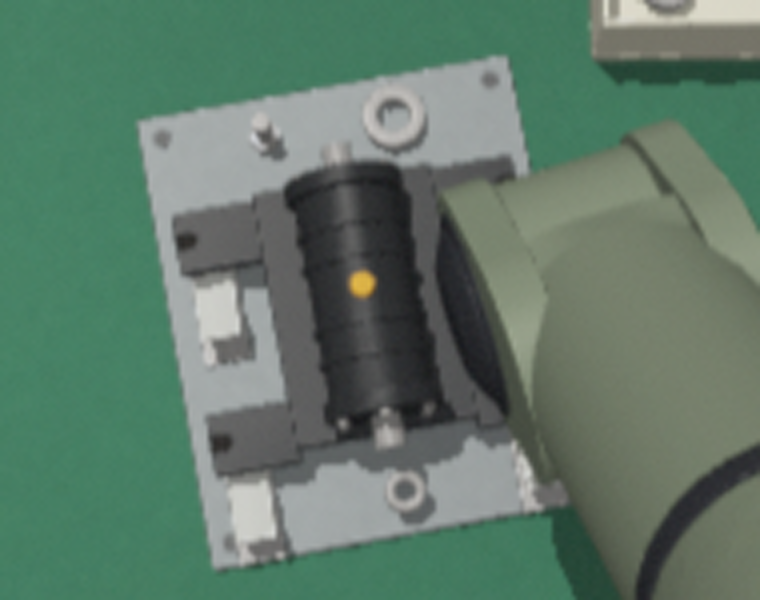

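>>> {"fn": "move_arm", "kwargs": {"xyz": [[4, 2, 3], [0, 0, 3], [0, 0, 1], [0, 0, 1], [0, 0, 1], [0, 0, 1], [0, 0, 1], [0, 0, 0.5], [0, 0, 0.5], [0, 0, 0.5]], "rotation": [[0, 0, 0], [0, 0, 0], [0, 0, 0], [0, 0, 0], [0, 0, 0], [0, 0, 0], [0, 0, 0], [0, 0, 0], [0, 0, 0], [0, 0, 0]], "gripper": [-1, -1, -1, -1, -1, -1, -1, -1, -1, -1]}}

```text
t: 5.45
eef_pos: [0.5487, -0.0883, 0.07]
eef_rot: [0.005, 0.645, 0.764, -0.001]
ft_force: [-3.8, 0.3, 12.0]
finger_gap: -0.001
```

>>> {"fn": "move_arm", "kwargs": {"xyz": [[0, 0, -10], [0, 0, -12], [0, 20, 0], [0, 30, 0], [0, 30, 0], [0, 25, 0], [0, 15, 0], [0, 8, 0], [0, 0, 0], [0, 0, 0]], "rotation": [[0, 0, 0], [0, 0, 0], [0, 0, 0], [0, 0, 0], [0, 0, 0], [0, 0, 0], [0, 0, 0], [0, 0, 0], [0, 0, 0], [0, 0, 0]], "gripper": [-1, -1, -1, -1, -1, -1, -1, -1, -1, -1]}}

```text
t: 6.7
eef_pos: [0.6787, -0.0672, 0.0996]
eef_rot: [0.006, 0.646, 0.763, -0.0]
ft_force: [-0.0, 0.1, 0.3]
finger_gap: -0.001
```

```bash
python3 -c "
from h import *
plan((.6746,-.067,.072),1)"
```

```text
t 6.7 pos [ 0.6787 -0.0672  0.0996] F [-0.01  0.15  0.29] gap -0.0 rotdeg [ 0.41  0.51 -0.28] world d mm [ -4.1   0.2 -27.6] tool d [ 1.2 -4.2 27.6]
[1.2, -4.2, 27.6] [0.4, 0.5, -0.3]
```

>>> {"fn": "move_arm", "kwargs": {"xyz": [[1, -4, 8], [0, 0, 9], [0, 0, 6], [0, 0, 2], [0, 0, 1], [0, 0, 1], [0, 0, 1], [0, 0, 0.5], [0, 0, 0.5], [0, 0, 0.5]], "rotation": [[0.4, 0.5, 0], [0, 0, 0], [0, 0, 0], [0, 0, 0], [0, 0, 0], [0, 0, 0], [0, 0, 0], [0, 0, 0], [0, 0, 0], [0, 0, 0]], "gripper": [-1, -1, -1, -1, -1, -1, -1, -1, -1, -1]}}

```text
t: 7.95
eef_pos: [0.6733, -0.0674, 0.0699]
eef_rot: [-0.0, 0.646, 0.763, -0.001]
ft_force: [-3.7, -0.6, 5.6]
finger_gap: -0.002
```

>>> {"fn": "move_arm", "kwargs": {"xyz": [[0, 0, 1], [0, 0, 1], [0, 0, 1], [0, 0, 1], [0, 0, 1], [0, 0, 1], [0, 0, 1], [0, 0, 1], [0, 0, 1], [0, 0, 1]], "rotation": [[0, 0, 0], [0, 0, 0], [0, 0, 0], [0, 0, 0], [0, 0, 0], [0, 0, 0], [0, 0, 0], [0, 0, 0], [0, 0, 0], [0, 0, 0]], "gripper": [-1, -1, -1, -1, -1, -1, -1, -1, -1, -1]}}

```text
t: 9.2
eef_pos: [0.6734, -0.0674, 0.0698]
eef_rot: [0.001, 0.647, 0.763, -0.001]
ft_force: [-6.7, 0.3, 13.3]
finger_gap: 0.005
```

>>> {"fn": "move_arm", "kwargs": {"xyz": [[0, 0, -25], [0, 0, -35], [0, 0, -30], [20, 0, -5], [35, 0, 0], [40, 0, 0], [40, 0, 0], [30, 0, 0], [15, 0, 0], [0, 0, 0]], "rotation": [[0, 0, 0], [0, 0, 0], [0, 0, 0], [0, 0, 0], [0, 0, 0], [0, 0, 0], [0, 0, 0], [0, 0, 0], [0, 0, 0], [0, 0, 0]], "gripper": [-1, -1, -1, -1, -1, -1, -1, -1, -1, -1]}}

```text
t: 10.45
eef_pos: [0.6403, 0.1199, 0.1645]
eef_rot: [0.0, 0.646, 0.764, -0.002]
ft_force: [-0.4, -1.0, 0.7]
finger_gap: -0.0
```

```bash
python3 -c "
from h import *
plan((.6438,.1119,.072),1)"
```

```text
t 10.45 pos [0.6403 0.1199 0.1645] F [-0.42 -0.99  0.68] gap -0.0 rotdeg [-0.13  0.15 -0.23] world d mm [  3.5  -8.  -92.5] tool d [-8.2  2.4 92.5]
[-8.2, 2.4, 92.5] [-0.1, 0.1, -0.2]
```

>>> {"fn": "move_arm", "kwargs": {"xyz": [[-8, 2, 15], [0, 0, 25], [0, 0, 25], [0, 0, 15], [0, 0, 7], [0, 0, 2], [0, 0, 0], [0, 0, 0], [0, 0, 0], [0, 0, 0]], "rotation": [[0, 0, 0], [0, 0, 0], [0, 0, 0], [0, 0, 0], [0, 0, 0], [0, 0, 0], [0, 0, 0], [0, 0, 0], [0, 0, 0], [0, 0, 0]], "gripper": [-1, -1, -1, -1, -1, -1, -1, -1, -1, -1]}}

```text
t: 11.7
eef_pos: [0.646, 0.1019, 0.071]
eef_rot: [0.002, 0.649, 0.761, -0.002]
ft_force: [-0.1, 0.5, 0.4]
finger_gap: -0.0
```

```bash
python3 -c "
from h import *
plan((.6438,.1119,.070),1)"
```

```text
t 11.7 pos [0.646  0.1019 0.071 ] F [-0.1   0.52  0.36] gap -0.0 rotdeg [-0.07  0.36 -0.74] world d mm [-2.2 10.  -1. ] tool d [10.3 -0.6  0.9]
[10.3, -0.6, 0.9] [-0.1, 0.4, -0.7]
```

>>> {"fn": "move_arm", "kwargs": {"xyz": [[4, 0, -3], [5, 0, 0], [1, 0, 0], [0, 0, 1], [0, 0, 1], [0, 0, 1], [0, 0, 1], [0, 0, 1], [0, 0, 1], [0, 0, 1]], "rotation": [[0, 0, 0], [0, 0, 0], [0, 0, 0], [0, 0, 0], [0, 0, 0], [0, 0, 0], [0, 0, 0], [0, 0, 0], [0, 0, 0], [0, 0, 0]], "gripper": [-1, -1, -1, -1, -1, -1, -1, -1, -1, -1]}}

```text
t: 12.95
eef_pos: [0.6446, 0.1127, 0.0672]
eef_rot: [0.002, 0.649, 0.761, -0.002]
ft_force: [-1.2, 0.7, 5.7]
finger_gap: 0.001
```

>>> {"fn": "move_arm", "kwargs": {"xyz": [[0, 0, 1], [0, 0, 1], [0, 0, 1], [0, 0, 1], [0, 0, 1], [0, 0, 1], [0, 0, 1], [0, 0, 1], [0, 0, 1], [0, 0, 1]], "rotation": [[0, 0, 0], [0, 0, 0], [0, 0, 0], [0, 0, 0], [0, 0, 0], [0, 0, 0], [0, 0, 0], [0, 0, 0], [0, 0, 0], [0, 0, 0]], "gripper": [-1, -1, -1, -1, -1, -1, -1, -1, -1, -1]}}

```text
t: 14.2
eef_pos: [0.6447, 0.1129, 0.0664]
eef_rot: [0.004, 0.649, 0.761, -0.002]
ft_force: [-7.6, -2.1, 19.9]
finger_gap: 0.001
```

>>> {"fn": "move_arm", "kwargs": {"xyz": [[0, 0, -10], [0, 0, -14], [0, 0, 0], [0, -12, 0], [0, -15, 0], [0, -12, 0], [0, -8, 0], [0, 0, 0], [0, 0, 0], [0, 0, 0]], "rotation": [[0, 0, 0], [0, 0, 0], [0, 0, 0], [0, 0, 0], [0, 0, 0], [0, 0, 0], [0, 0, 0], [0, 0, 0], [0, 0, 0], [0, 0, 0]], "gripper": [-1, -1, -1, -1, -1, -1, -1, -1, -1, -1]}}

```text
t: 15.45
eef_pos: [0.5948, 0.1048, 0.0905]
eef_rot: [0.004, 0.649, 0.76, -0.003]
ft_force: [-0.5, -0.7, -0.1]
finger_gap: -0.003
```

```bash
python3 -c "
from h import *
plan((.5945,.1034,.0395),1)
c=arm.capture('side');cv2.imwrite('pics/s2.png',cv2.resize(c['img'][100:290,160:400],(758,600),interpolation=2))"
```

```text
t 15.45 pos [0.5948 0.1048 0.0905] F [-0.54 -0.72 -0.13] gap -0.0 rotdeg [ 0.03  0.54 -0.78] world d mm [ -0.3  -1.4 -51. ] tool d [-0.9 -0.5 51. ]
[-0.9, -0.5, 51.0] [0.0, 0.5, -0.8]
```

View pics/s2.png

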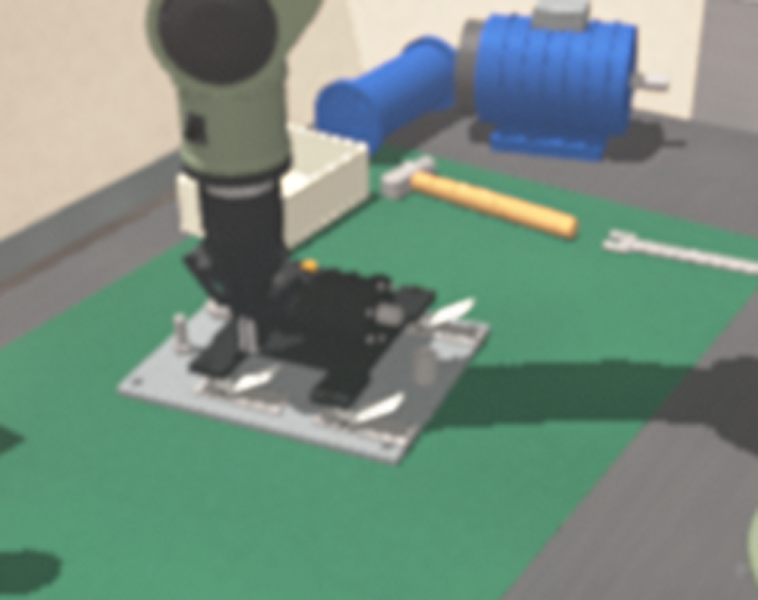

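>>> {"fn": "move_arm", "kwargs": {"xyz": [[-1, -3, 4], [0, -2, 6], [0, 0, 6], [0, 0, 5], [0, 0, 3], [0, 0, 3], [0, 0, 3], [0, 0, 3], [0, 0, 3], [0, 0, 3]], "rotation": [[0, 0, -0.8], [0, 0, 0], [0, 0, 0], [0, 0, 0], [0, 0, 0], [0, 0, 0], [0, 0, 0], [0, 0, 0], [0, 0, 0], [0, 0, 0]], "gripper": [-1, -1, -1, -1, -1, -1, -1, -1, -1, -1]}}

```text
t: 16.75
eef_pos: [0.59, 0.1027, 0.0489]
eef_rot: [0.004, 0.644, 0.765, -0.003]
ft_force: [-1.0, -0.6, 2.8]
finger_gap: 0.002
```

```bash
python3 -c "
from h import *
plan((.5945,.1034,.0395),1)
c=arm.capture('side');cv2.imwrite('pics/s3.png',cv2.resize(c['img'][150:270,170:320],(750,600),interpolation=2))"
```

```text
t 16.75 pos [0.59   0.1027 0.0489] F [-0.98 -0.64  2.8 ] gap 0.0 rotdeg [0.03 0.54 0.07] world d mm [ 4.5  0.7 -9.4] tool d [0.  4.6 9.4]
[0.0, 4.6, 9.4] [0.0, 0.5, 0.1]
```

View pics/s3.png

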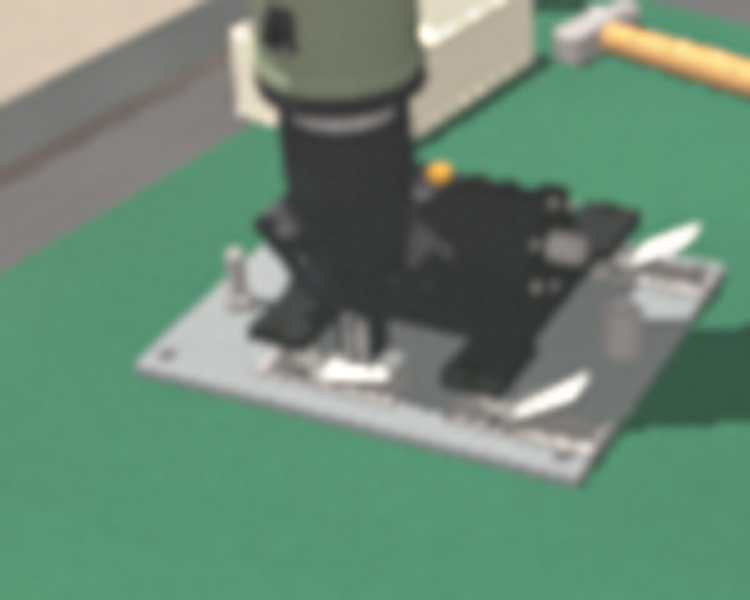

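The leaf under the fingertips (around 355,370) is going down, with 2.8 N. The fingers are clear of the lug, so I'll press on.

>>> {"fn": "move_arm", "kwargs": {"xyz": [[0, 0, 2], [0, 0, 2], [0, 0, 2], [0, 0, 2], [0, 0, 1.5], [0, 0, 1.5], [0, 0, 1.5], [0, 0, 1.5], [0, 0, 1.5], [0, 0, 1.5]], "rotation": [[0, 0, 0], [0, 0, 0], [0, 0, 0], [0, 0, 0], [0, 0, 0], [0, 0, 0], [0, 0, 0], [0, 0, 0], [0, 0, 0], [0, 0, 0]], "gripper": [-1, -1, -1, -1, -1, -1, -1, -1, -1, -1]}}

```text
t: 18.05
eef_pos: [0.5897, 0.1027, 0.0383]
eef_rot: [0.005, 0.644, 0.765, -0.004]
ft_force: [-13.5, -2.1, 35.4]
finger_gap: -0.005
```

>>> {"fn": "move_arm", "kwargs": {"xyz": [[0, 0, 1.5], [0, 0, 1.5], [0, 0, 1.5], [0, 0, 1.5], [0, 0, 1.5], [0, 0, 1.5], [0, 0, 1.5], [0, 0, 1.5], [0, 0, 1.5], [0, 0, 1.5]], "rotation": [[0, 0, 0], [0, 0, 0], [0, 0, 0], [0, 0, 0], [0, 0, 0], [0, 0, 0], [0, 0, 0], [0, 0, 0], [0, 0, 0], [0, 0, 0]], "gripper": [-1, -1, -1, -1, -1, -1, -1, -1, -1, -1]}}

```text
t: 19.3
eef_pos: [0.5896, 0.1028, 0.0383]
eef_rot: [0.009, 0.644, 0.765, -0.004]
ft_force: [-13.3, -2.7, 35.9]
finger_gap: 0.0
```

>>> {"fn": "move_arm", "kwargs": {"xyz": [[0, 0, -5], [0, 0, -15], [0, 0, -20], [0, 0, -15], [0, 20, 0], [0, 20, 0], [0, 10, 0], [0, 0, 0], [0, 0, 0], [0, 0, 0]], "rotation": [[0, 0, 0], [0, 0, 0], [0, 0, 0], [0, 0, 0], [0, 0, 0], [0, 0, 0], [0, 0, 0], [0, 0, 0], [0, 0, 0], [0, 0, 0]], "gripper": [-1, -1, -1, -1, -1, -1, -1, -1, -1, -1]}}

```text
t: 20.55
eef_pos: [0.6396, 0.1123, 0.1014]
eef_rot: [0.01, 0.644, 0.765, -0.003]
ft_force: [-0.5, -0.3, 1.0]
finger_gap: 0.004
```

```bash
python3 -c "
from h import *
plan((.6438,.1119,.072),1)
c=arm.capture('side');cv2.imwrite('pics/s4.png',cv2.resize(c['img'][150:270,170:320],(750,600),interpolation=2))"
```

```text
t 20.55 pos [0.6396 0.1123 0.1014] F [-0.46 -0.28  1.02] gap 0.0 rotdeg [ 0.47  1.1  -0.01] world d mm [  4.2  -0.4 -29.4] tool d [-0.6  3.8 29.4]
[-0.6, 3.8, 29.4] [0.5, 1.1, -0.0]
```

View pics/s4.png

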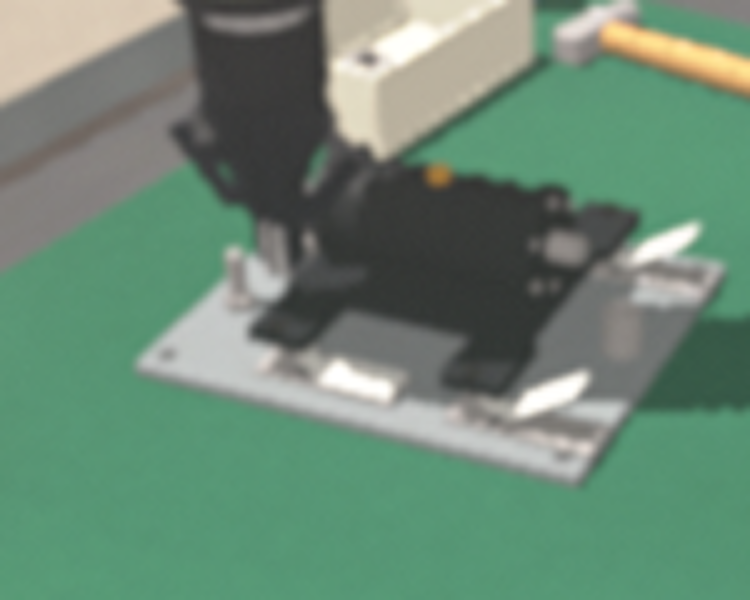

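The far-left leaf now lies flat at (360,382), and the near ones are still standing. I'll press the foot again to check that it no longer gives.

>>> {"fn": "move_arm", "kwargs": {"xyz": [[0, 4, 6], [0, 0, 9], [0, 0, 8], [0, 0, 3], [0, 0, 1], [0, 0, 1], [0, 0, 1], [0, 0, 1], [0, 0, 1], [0, 0, 1]], "rotation": [[0.5, 1, 0], [0, 0, 0], [0, 0, 0], [0, 0, 0], [0, 0, 0], [0, 0, 0], [0, 0, 0], [0, 0, 0], [0, 0, 0], [0, 0, 0]], "gripper": [-1, -1, -1, -1, -1, -1, -1, -1, -1, -1]}}

```text
t: 21.85
eef_pos: [0.6435, 0.1129, 0.0694]
eef_rot: [0.0, 0.644, 0.765, -0.001]
ft_force: [-6.9, -1.8, 16.8]
finger_gap: -0.003
```

>>> {"fn": "move_arm", "kwargs": {"xyz": [[0, 0, -8], [0, 0, -25], [0, 0, -40], [0, 0, -45], [0, 0, -45], [0, -20, -20], [0, -40, 0], [0, -40, 0], [0, -30, 0], [0, 0, 0]], "rotation": [[0, 0, 0], [0, 0, 0], [0, 0, 0], [0, 0, 0], [0, 0, 0], [0, 0, 0], [0, 0, 0], [0, 0, 0], [0, 0, 0], [0, 0, 0]], "gripper": [-1, -1, -1, -1, -1, -1, -1, -1, -1, -1]}}

```text
t: 23.1
eef_pos: [0.5121, 0.091, 0.2623]
eef_rot: [0.002, 0.644, 0.765, 0.001]
ft_force: [0.8, -0.1, 0.8]
finger_gap: 0.002
```

>>> {"fn": "move_arm", "kwargs": {"xyz": [[-40, 0, 0], [-55, 0, 0], [-60, 0, 0], [-60, 0, 0], [-60, 0, 0], [-50, 0, 0], [-25, 0, 0], [0, 0, 0], [0, 0, 0], [0, 0, 0]], "rotation": [[0, 0, 0], [0, 0, 0], [0, 0, 0], [0, 0, 0], [0, 0, 0], [0, 0, 0], [0, 0, 0], [0, 0, 0], [0, 0, 0], [0, 0, 0]], "gripper": [-1, -1, -1, -1, -1, -1, -1, -1, -1, -1]}}

```text
t: 24.35
eef_pos: [0.5801, -0.2639, 0.2651]
eef_rot: [0.005, 0.642, 0.766, 0.004]
ft_force: [-0.6, -0.6, -0.1]
finger_gap: 0.001
```

```bash
python3 -c "
from h import *
s=arm.read_state();print(s['t'],s['eef_pos'],s['ft_force'],np.abs(s['qd']).max())
a=arm.capture('top')['img'][120:270,190:380]; b=arm.capture('side')['img'][130:280,170:360]
cv2.imwrite('pics/e.png',np.hstack([cv2.resize(a,(400,316),interpolation=2),cv2.resize(b,(400,316),interpolation=2)]))
d=cv2.absdiff(a,cv2.imread('pics/top0.png')[120:270,190:380]).max(2);cv2.imwrite('pics/d.png',cv2.resize(d,(570,450)))"
```

```text
24.35 [ 0.5801416  -0.26388835  0.2650681 ] [-0.64678244 -0.61072348 -0.05464212] 0.009187028962938036
```

View pics/e.png

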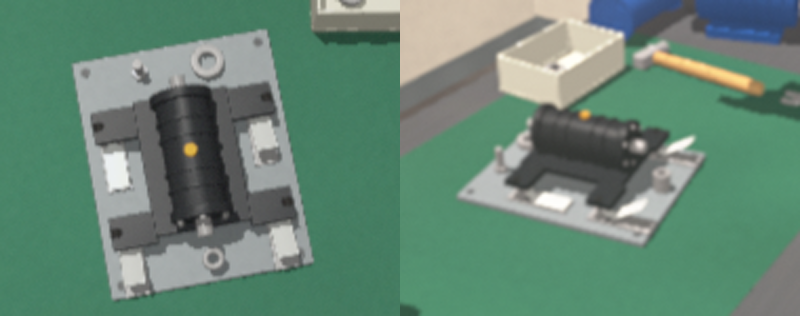

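View pics/d.png

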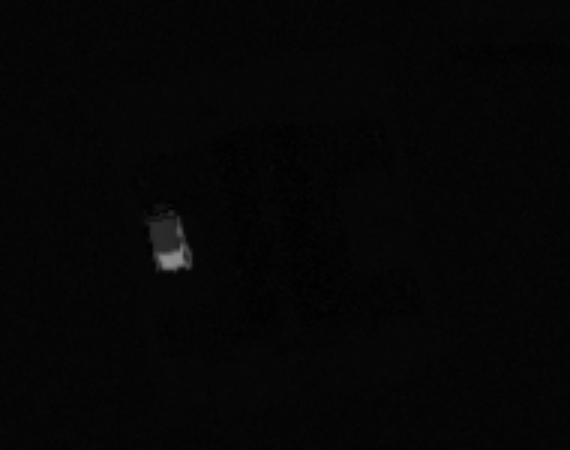

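The only change in the top view is the far-left leaf, at about (170,240) in the difference picture. The gearbox and the loose parts are where they were.

```bash
python3 -c "
from plant import arm
print(arm.job_done())"
```

```text
the job is handed in; nothing more can be done
None
```

The rocking foot is the far left one. Its leaf is now pressed flat and carries the foot, and I handed the job in at about 24.4 s.

- **Finding the foot:** The near right foot took 12 N and the far right foot 13 N, both without giving. The far left foot gave about 3.5 mm before bottoming out. I did not press the near left foot, because the far left one had already given clearly.
- **Pressing the leaf:** I pressed the far left leaf until it stopped, with about 36 N on it at the end. I pressed about 5 mm further from the hinge than the given point, to keep the fingers clear of the foot.
- **Re-pressing the foot:** I pressed the far left foot again afterwards. It held 17 N at 69.4 mm TCP height, where it had earlier sunk to 66.4 mm. It met the fingertips about 0.5 mm lower than the other feet did, which is within what I can measure.
- **Final pictures:** Comparing the top view around the bedplate before and after shows only that one leaf changed. The other three leaves still stand, and the gearbox and the parts on the bedplate have not moved. The arm finished clear and at rest, about 0.26 m up. I did not compare the areas outside the bedplate, where the spray can and most of the tools lie, but the arm did not work near them.

No check failed or disagreed.

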